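Press a dental cast home against a sprung plunger

ROBOT

A 7-joint arm with a two-finger parallel gripper is mounted at the origin on the work surface. World frame = base frame: x ahead of the robot, y to its left, z up, the work surface at z = 0. Lengths are in m, angles in rad, forces in N, time in s.
With the tool pointing down it reaches from about 0.4 to 0.875 m from the base axis. Payload 19.3 kg.
Tool frame: the origin (TCP) lies at the very end of the fingers, on their centre line; the grasp point (between the pads) lies 19 mm behind it; z points along the fingers, y is the line along which they close (so a half turn about z gives the same grasp; the last joint's range is limited). The gripper opens to 85 mm and grips with 20 to 120 N. Pads are 22 mm wide; open, the fingers measure 114 mm over their backs; the gripper's body (76 mm by 85 mm) begins 54 mm behind the grasp point. The pads swing forward as they close: fully open they stand 13 mm farther back than shut.
Start: joints at [1.144, 0.521, -0.036, 1.599, 0.021, 1.021, -0.113], TCP at [0.218, -0.586, 0.231] pointing down, gripper open.
Joint ranges: [-2.91, 2.91], [-0.3, 2.13], [-1.5, 1.42], [0.17, 2.43], [-1.26, 4.41], [0.16, 1.93], [-2.52, 2.52]. Speed limits (rad/s): [1.89, 1.89, 2.39, 2.39, 3.01, 3.01, 3.01].

INTERFACE

Orientations are given as a 3x3 rotation matrix whose columns are the frame's x, y, z axes.
In Python, from bench import robot, ik, cams gives the robot as it stands. Calls block until the motion is done:
- robot.reach(position, orientation): joint-space move of the TCP to a pose.
- robot.move_l(position, orientation=None, velocity=0.15): straight line of the TCP; orientation=None keeps the orientation; velocity is the mean speed in m/s.
- robot.movej(angles): joint-space move.
- robot.gripper_to(opening, squeeze=None): opening from 0.0 (shut) to 1.0 (fully open); squeeze is the grip in N (None keeps the last); returns when the fingers have stopped.
- robot.sleep(seconds).
- ik(position, orientation): joint angles nearest the present ones, or None.
- cams.camera(name): name is "scene" or "top"; returns the picture (480x640x3 uint8, blue, green, red); there is no depth.
- cams.camera_info(name): a dict with "intrinsics" (3x3 intrinsics, pixels), "extrinsics" (4x4, takes a point from camera to world coordinates). Camera axes: x right, y up, looking along -z (the intrinsics and any distortion apply to the point x, -y, -z); pixel columns grow to the right and rows downward; lengths in m; the calibration is good to about 2 mm. A picture is of the moment at which its call begins. camera_info takes no time and is no camera call.
A pose or a line that the arm cannot do raises robot.MotionError and nothing moves.
- robot.hand_in(): hands the job in; it is judged then, once.
Readings, each from a call of its own:
- robot.read_t(): time.
- robot.read_q(): joint angles.
- robot.read_joint_vel(): joint speeds.
- robot.read_joint_efforts(): joint torques, N m.
- robot.read_tcp_pos(): TCP position.
- robot.read_tcp_rot(): TCP orientation.
- robot.read_ft_force(): force on the tool from outside, world axes, zero at the start.
- robot.read_ft_torque(): the same for the moment, N m.
- robot.read_gripper_width(): opening from 0.0 (shut) to 1.0 (fully open).
- robot.read_finger_force(): force on a finger pad.
Only numpy, scipy, OpenCV 4.12 (cv2) and the standard library are available. Lean on these libraries where they do the work, as an engineer would, in place of code of your own. Each camera call takes 0.05 s, during which the arm holds its last target. There are 200 camera calls.

TASK

Pick up the stone cast that carries the full horseshoe of teeth and set it down on the raised bed of the positioning jig, its flat heel facing the sprung plunger, centred on it and still clear of it. Then slide the cast along the bed without ramming it, pushing the plunger in until the heel sits flush against both hard-stop shoulders, and finish while still holding it pressed there, so that the plunger cannot push it back. Leave the other two casts where they are.

Things in the scene. Friction and masses are not known exactly. Their poses are not given: they have to be found in the camera images.
- cast: The cast to use: yellowish stone block, 0.1-0.2 kg, with a full horseshoe of 11 teeth. 52 mm long (x), 56 wide (y); base 24 high, teeth to 34. Origin: centre of underside, z up. Flat heel (open end of the horseshoe): the face at x = +26 mm; front teeth towards -x. Parallel sides (y = +-28) run from x = -14 to +26; ahead of that it is 40 wide. Starts on the bench.
- cast_heel (a point): Centre of the cast's heel face: 26 mm along +x from the cast's origin and 12 mm above its underside. Axes as the cast.
- half_cast: Another cast with the same base but teeth on one half only (5 teeth on its +y side). Origin and axes likewise. Leave alone.
- blank_cast: Another cast with the same base and a low smooth pad instead of teeth. Origin and axes likewise. Leave alone.
- jig: Aluminium jig fixed to the bench, place and yaw vary. Origin: centre of underside; x from the open loading end to the stop, z up. Base plate 170 x 80 x 12 mm. Raised bed 46 mm wide (y = +-23), x = -80 to +30, flat top at z = 30; no side walls, so a cast overhangs it 5 mm each side and fingers can go down beside it. The stop stands at the bed's +x end, the plunger between its shoulders.
- stop: Hard stop of the jig, dark steel, fixed: two square shoulders (each 16 mm wide, at jig y = 8 to 24 and -24 to -8 mm), flat faces looking to the jig's -x at jig x = 30, top at jig z = 52 (a thin bridge joins them at the top, set back 8 mm). Origin: on the plane of the faces, midway between them, jig z = 32. Axes as the jig.
- stop_face (a point): Point on the plane of the two shoulder faces, midway between them, 12 mm above the bed (jig x = 30, y = 0, z = 42 mm). Axes as the jig. The heel is home when cast_heel meets this point.
- plunger_tip (a point): Round tip of the steel plunger (10 mm diameter, along the jig's x, 12 mm above the bed) that sticks out between the shoulders towards the jig's -x, 15 mm in front of their faces when free. Moves with the plunger.
- plunger (a joint): How far the plunger is pushed in along the jig's +x, m: 0 free, 0.015 when a heel rests on the shoulders (it could go to 0.018). Spring: about 2 N at 0, rising 0.45 N per mm to about 8.5 N at 0.015; the cast's friction on the bed adds about 1 N, or a few if it is pressed down.
Things that resemble listed ones, but are neither listed nor needed, are in the scene too. Leave any pink or turquoise look-alike of the jig alone.

How it is judged:
On the way, in this order (a step that is already met when the one before it is completed fails the run):
1. the cast is lifted clear of the bench (height (world z) of cast above 0.045 m), for 0.1 s.
2. the cast is down on the jig's bed, heel towards the plunger and clear of it (z of cast in the frame of jig between 0.026 and 0.034 m and angle between cast's own z axis and vertical below 0.1 rad and y of cast_heel in the frame of stop_face between -0.008 and 0.008 m and x of cast_heel in the frame of stop_face between -0.075 and -0.015 m and value of joint plunger below 0.002 m), for 0.1 s.
At the end, for the whole second after the job is handed in: Through the last second the cast lies level on the jig's bed (within 4 mm of its top), heel flush on the shoulders (within 2.5 mm and 0.06 rad, centred within 8 mm), plunger pushed in more than 12.5 mm, the cast pressing on the stop with more than 1 N and held there by the fingers, at rest (z of cast in the frame of jig between 0.026 and 0.034 m and angle between cast's own z axis and vertical below 0.1 rad and y of cast_heel in the frame of stop_face between -0.008 and 0.008 m and x of cast_heel in the frame of stop_face between -0.0025 and 0.004 m and angle between the x axis of cast and the x axis of jig, either way round below 0.06 rad and value of joint plunger above 0.0125 m and contact force between cast and stop above 1 N and contact force between the fingers and cast above 1 N and linear speed of cast below 0.01 m/s); the arm keeps its last pose, push and grip.
It fails at once if the cast is rammed against the jig (over 60 N) (contact force between cast and jig above 60 N).
It fails at once if one of the other casts is moved more than 20 mm (distance of any of half_cast, blank_cast from where it was at the start of the episode above 0.02 m).
It also fails if it takes over 45 s, if anything falls off the work surface, if the arm or the gripper's body presses on something with over 40 N, if the wrist force passes 120 N, or if a joint passes its speed limit or range.

## Working session

There is one attempt and no reset: what is moved stays moved. The work goes in short steps, each a Python script; the robot and the scene stay as the last script left them, time stands still between calls to the robot, and variables do not carry over. Pictures are saved under pics/ and viewed, at most 10 in all, crops included, and the job is handed in when it is done.

```bash
mkdir -p pics; ls
python3 - <<'E'
from bench import robot, ik, cams
import cv2
for n in("scene","top"):
    cv2.imwrite(f"pics/{n}0.png",cams.camera(n)); i=cams.camera_info(n); print(n,i)
E
```

```text
pics
scene {'intrinsics': array([[514.11084147,   0.        , 328.90331746],
       [  0.        , 514.11084147, 232.39444144],
       [  0.        ,   0.        ,   1.        ]]), 'extrinsics': array([[ 0.15228388, -0.57692525,  0.80247547,  1.19832371],
       [ 0.98803347,  0.06875153, -0.13806911, -0.124764  ],
       [ 0.02448414,  0.81389833,  0.58049121,  0.58201524],
       [ 0.        ,  0.        ,  0.        ,  1.        ]])}
top {'intrinsics': array([[514.29071405,   0.        , 313.06902401],
       [  0.        , 514.29071405, 238.00564025],
       [  0.        ,   0.        ,   1.        ]]), 'extrinsics': array([[ 0.02318603,  0.98752751, -0.15572998,  0.34018111],
       [-0.99971481,  0.02201152, -0.00926238, -0.03511673],
       [-0.005719  ,  0.15590033,  0.98775624,  0.92688637],
       [ 0.        ,  0.        ,  0.        ,  1.        ]])}
```

View pics/top0.png

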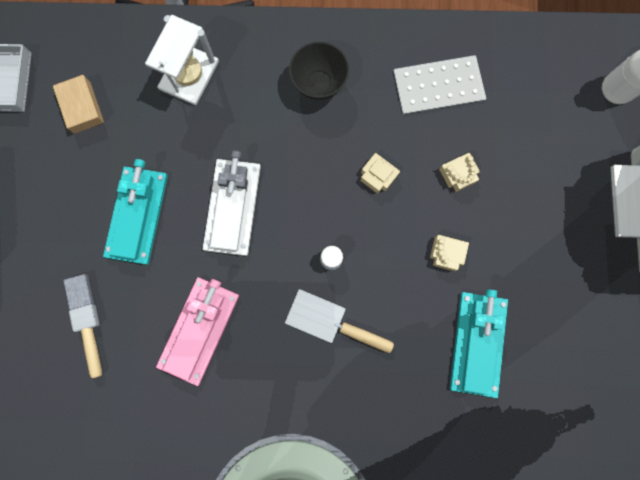

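View pics/scene0.png

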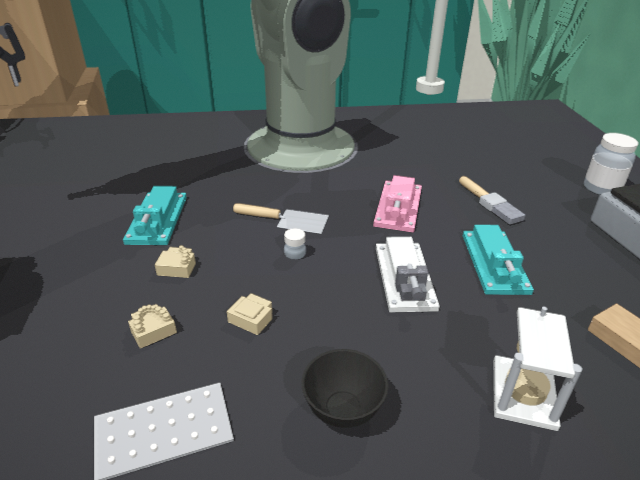

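Candidates in the top view are the casts at (380,173) blank pad, (461,172) full horseshoe, (449,253) half, plus the articulator cast at (187,70). For jigs, the aluminium one with the dark stop is at (232,207), and the turquoise and pink look-alikes are at (136,213), (480,343) and (198,332). I choose (461,172) and (232,207) and check both in a close crop.

Run:
```python
import cv2,numpy as np
t=cv2.imread("pics/top0.png");s=cv2.imread("pics/scene0.png")
f=lambda im,x,y,w,h,k:cv2.resize(im[y:y+h,x:x+w],None,fx=k,fy=k,interpolation=cv2.INTER_CUBIC)
a=f(t,435,147,50,50,8); b=f(t,195,145,75,120,5)  # 400x400 ; 375x600
a2=f(s,120,295,66,33,6)[:200,:400]; a2=np.pad(a2,((0,200-a2.shape[0]),(0,400-a2.shape[1]),(0,0)))
cv2.imwrite("pics/crop1.png",np.hstack([np.vstack([a,a2]),b]))
```

```text
(no output)
```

View pics/crop1.png

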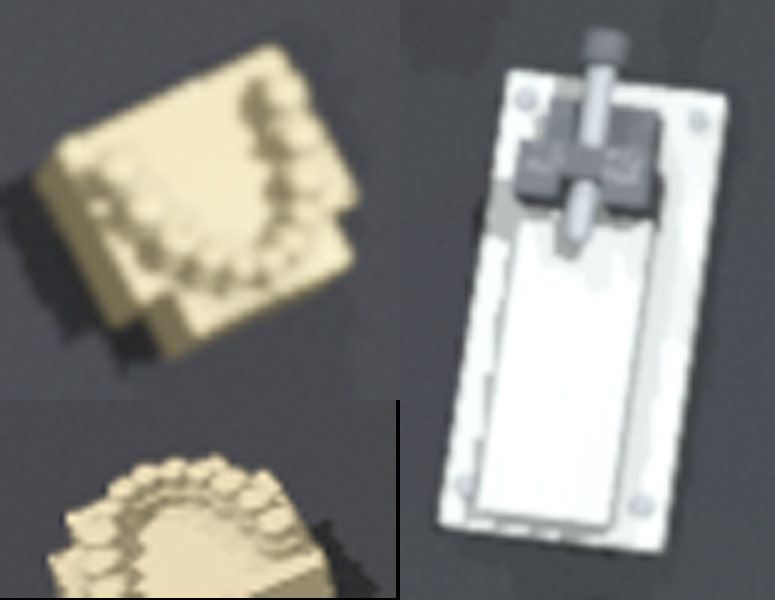

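```bash
cat > h.py <<'E'
import numpy as np, cv2
from scipy.optimize import least_squares
from bench import robot, ik, cams
def proj(n,P):
    i=cams.camera_info(n);E=np.linalg.inv(i["extrinsics"]);c=np.asarray(P)@E[:3,:3].T+E[:3,3]
    c=c*[1,-1,-1]; u=c@i["intrinsics"].T; return u[:,:2]/u[:,2:]
def world(p,L):
    x,y,a=p;c,s=np.cos(a),np.sin(a);L=np.asarray(L)
    return np.c_[x+c*L[:,0]-s*L[:,1],y+s*L[:,0]+c*L[:,1],L[:,2]]
def fit(L,px,p0,n="top"):
    r=least_squares(lambda p:(proj(n,world(p,L))-px).ravel(),p0)
    return r.x,r.fun.reshape(-1,2)
Rz=lambda a:np.array([[np.cos(a),-np.sin(a),0],[np.sin(a),np.cos(a),0],[0,0,1]])
down=lambda yaw:Rz(yaw)@np.diag([1.,-1,-1])   # tool y along object y, z down
CAST=np.array([[26,28,24],[26,-28,24],[-14,-28,24],[-14,-20,24],[-26,-20,24],[-26,20,24],[-14,20,24],[-14,28,24]])/1e3
PLATE=np.array([[85,40,12],[85,-40,12],[-85,-40,12],[-85,40,12]])/1e3
BED=np.array([[-80,-23,30],[-80,23,30]])/1e3
SH=np.array([[30,24,52],[30,8,52],[30,-8,52],[30,-24,52]])/1e3
E
python3 - <<'E'
from h import *
u=lambda q,k,o:(np.array(q)+.5)/k-.5+o
pc=u([[60,145],[275,45],[355,195],[352,262]],8,[435,147])
c,r=fit(CAST[[0,1,2,4]],pc,[.45,-.28,.4]);print("cast",c,r.round(2).tolist())
pj=u([[110,70],[328,95],[265,550],[40,525],[209,525],[80,512]],5,[195,145])
j,r2=fit(np.vstack([PLATE,BED]),pj,[.4,.12,-.1]);print("jig",j,r2.round(2).tolist())
np.savez("fit.npz",c=c,j=j)
out=[]
for n,boxes in(("top",[(425,140,65,60),(190,145,80,120)]),("scene",[(115,290,75,65),(360,225,90,90)])):
    im=cv2.imread(f"pics/{n}0.png")
    for (x,y,w,h) in boxes:
        k=4;im2=cv2.resize(im[y:y+h,x:x+w],None,fx=k,fy=k,interpolation=cv2.INTER_CUBIC)
        for L,p,cl in((CAST,c,(0,0,255)),(CAST*[1,1,0],c,(255,0,0)),(PLATE,j,(0,0,255)),(SH,j,(0,255,0)),(BED,j,(255,0,0))):
            cv2.polylines(im2,[np.round(((proj(n,world(p,L))-[x,y]+.5)*k-.5)).astype(int)],True,cl,1)
        out.append(im2)
W=np.zeros((600,740,3),np.uint8)
for im2,(a,b) in zip(out,[(0,0),(0,400),(240,0),(240,370)]):
    h=min(im2.shape[0],600-a);w=min(im2.shape[1],740-b);W[a:a+h,b:b+w]=im2[:h,:w]
# jig top in right col upper would overlap: place separately
W=np.zeros((600,680,3),np.uint8)
for im2,(a,b) in zip(out,[(0,0),(0,320),(260,0),(240,320)]):
    if im2.shape[0]>400: im2=cv2.resize(im2,None,fx=.5,fy=.5,interpolation=cv2.INTER_AREA)
    h=min(im2.shape[0],600-a);w=min(im2.shape[1],680-b);W[a:a+h,b:b+w]=im2[:h,:w]
cv2.imwrite("pics/ov.png",W)
g=world(c,[[.004,0,0]])[0]
s=world(j,[[-.022,0,0]])[0]
for q,a in((g,c[2]),(s,j[2])):
    for f in(0,np.pi):
        for z in(0.001,.12): print(q.round(3),f, z, ik(q*[1,1,0]+[0,0,z],down(a+f)))
E
```

```text
cast [ 0.61155615 -0.29353365  0.46005271] [[-0.42, 0.02], [0.08, -0.08], [0.39, 0.4], [-0.04, -0.34]]
jig [ 0.53987294  0.12284006 -0.09471779] [[0.26, 0.37], [-0.45, 0.21], [-0.52, 0.11], [0.4, -0.06], [0.16, -0.08], [0.14, -0.5]]
[ 0.615 -0.292  0.   ] 0 0.001 [ 0.41508466  0.88868523 -0.09536862  1.56150525  0.11541766  0.69691569
 -0.84455971]
[ 0.615 -0.292  0.   ] 0 0.12 [ 0.42648308  0.73063323 -0.11385779  1.52437566  0.09755476  0.89214114
 -0.83057726]
[ 0.615 -0.292  0.   ] 3.141592653589793 0.001 [ 1.01956881  1.28119362 -1.28452197  1.52485725  1.25763947  1.31065064
  1.60888365]
[ 0.615 -0.292  0.   ] 3.141592653589793 0.12 [ 1.01686029  1.08167468 -1.28079203  1.48851011  1.04663299  1.35619895
  1.68982283]
[0.518 0.125 0.   ] 0 0.001 [-0.25623673  0.73730206 -0.12545899  1.97460984  0.19829746  0.44120023
 -2.19458223]
[0.518 0.125 0.   ] 0 0.12 [-0.10346032  0.5454663  -0.33021605  1.92715183  0.26095138  0.71026575
 -2.25378738]
[0.518 0.125 0.   ] 3.141592653589793 0.001 [ 0.18202816  0.85717407 -0.74750339  1.9515973   0.90745811  0.71054702
  0.3425759 ]
[0.518 0.125 0.   ] 3.141592653589793 0.12 [ 0.24018759  0.65669249 -0.82497875  1.90975557  0.63454324  0.85787374
  0.55883959]
```

View pics/ov.png

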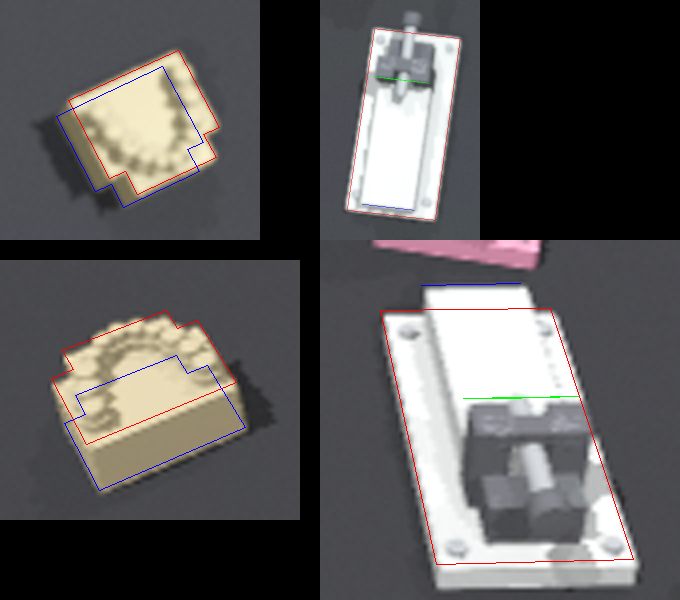

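The crop and overlay confirm the choice. The cast has a full horseshoe with its smooth heel up-left in the top view, and its outline matches in both views. The jig has the dark stop at its far end. Fit residuals are under 0.6 px.

Run:
```python
from h import *
d=np.load("fit.npz");c=d["c"];R=down(c[2]);g=world(c,[[.004,0,0]])[0]
robot.gripper_to(1.0,30)
robot.reach(g+[0,0,.12],R)
robot.move_l(g+[0,0,.002],R,.08)
print(robot.read_tcp_pos()-g,robot.read_ft_force())
robot.gripper_to(0.0,40)
print("grip",robot.read_gripper_width(),robot.read_finger_force(),robot.read_tcp_pos()-g,robot.read_ft_force())
robot.move_l(g+[0,0,.15],R,.1)
print("grip",robot.read_gripper_width(),robot.read_finger_force(),robot.read_ft_force(),robot.read_t())
im=cams.camera("scene");cv2.imwrite("pics/lift.png",im[100:420,0:400])
```

```text
[ 0.00026315 -0.00010663  0.00248153] [-0.35816692 -0.54711344  0.10763804]
grip 0.6480668332231275 43.241198658943176 [ 0.00019867 -0.00015556  0.00247196] [-1.33949217  1.1727071   5.62978698]
grip 0.6470877879178517 42.525962591171265 [-0.45026126 -0.39566403 -1.44336705] 5.8
```

View pics/lift.png

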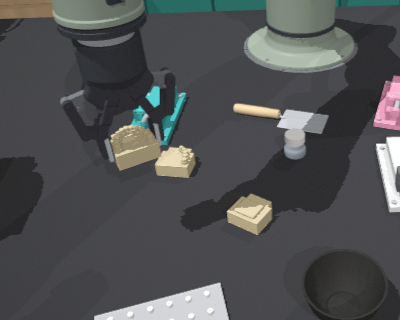

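The cast is gripped between the fingers at crop (135,148), teeth up, and the others are undisturbed. Next I move above the bed and check tilt with a model overlay.

```bash
cat > ov.py <<'E'
from h import *
def ov(name,j,tx,z):  # tx: cast origin x in jig
    out=[]
    for n,(x,y,w,h) in(("top",(190,125,90,130)),("scene",(350,180,110,130))):
        k=4 if n=="scene" else 3; im=cams.camera(n)
        im=cv2.resize(im[y:y+h,x:x+w],None,fx=k,fy=k,interpolation=cv2.INTER_CUBIC)
        o=world(j,[[tx,0,0]])[0];p=[o[0],o[1],j[2]]
        for dz,cl in((z,(0,0,255)),(z-.024,(255,0,0))):
            cv2.polylines(im,[np.round((proj(n,world(p,CAST)+[0,0,dz])-[x,y]+.5)*k-.5).astype(int)],True,cl,1)
        cv2.polylines(im,[np.round((proj(n,world(j,SH))-[x,y]+.5)*k-.5).astype(int)],True,(0,255,0),1)
        out.append(np.pad(im,((0,520-im.shape[0]),(0,0),(0,0))))
    cv2.imwrite(name,np.hstack(out))
E
python3 - <<'E'
from ov import *
j=np.load("fit.npz")["j"];R=down(j[2]);s=world(j,[[-.026+.004,0,0]])[0]
robot.move_l(robot.read_tcp_pos()+[-.04,.1,.04],None,.15)
robot.reach(s+[0,0,.17],R)
robot.move_l(s+[0,0,.0825],R,.1)
print(robot.read_tcp_pos()-s,robot.read_ft_force(),robot.read_ft_torque(),robot.read_gripper_width(),robot.read_t())
ov("pics/above.png",j,-.026,.08)
E
```

```text
[3.60628055e-04 4.52723864e-05 8.30169342e-02] [-0.86484738 -0.13539409 -1.62648835] [-0.0485903  -0.04112335 -0.03028524] 0.6489295402514134 9.0167
```

View pics/above.png

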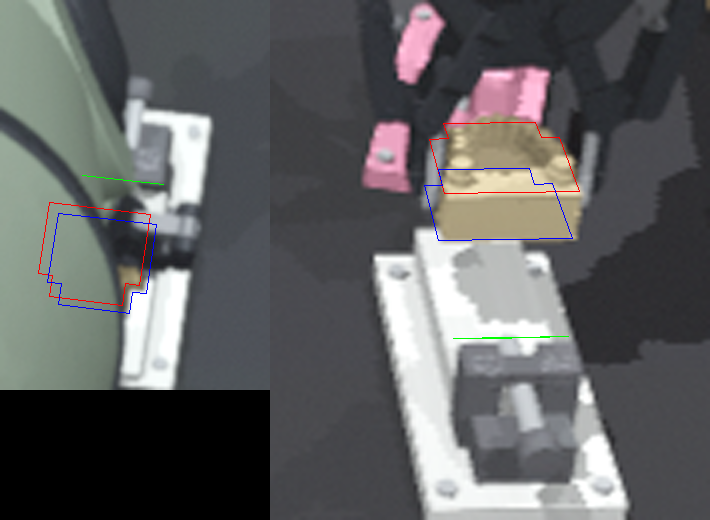

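The cast is level above the bed, heel edge at crop row 240 and in line with the bed; its small right shift matches that of the jig outline. I'll lower it under force watch.

Run:
```python
from ov import *
j=np.load("fit.npz")["j"];R=down(j[2]);s=world(j,[[-.022,0,0]])[0]
f0=robot.read_ft_force()
robot.move_l(s+[0,0,.036],R,.05)
for z in np.arange(.035,.0265,-.0005):
    robot.move_l(s+[0,0,z],R,.01)
    df=robot.read_ft_force()-f0
    print(round(z,4),robot.read_tcp_pos()[2].round(4),df.round(2))
    if df[2]>3: break
robot.gripper_to(0.0,60)
robot.sleep(.3)
print(robot.read_gripper_width(),robot.read_ft_force()-f0,robot.read_t())
np.savez("st.npz",z=z,f0=f0)
ov("pics/placed.png",j,-.026,.03)
```

```text
0.035 0.0351 [ 0.42  0.06 -0.3 ]
0.0345 0.0345 [-0.39 -1.81 -1.49]
0.034 0.034 [-0.   -0.82 -0.42]
0.0335 0.0335 [-0.86 -0.66 -0.59]
0.033 0.033 [-0.44 -0.09 -0.95]
0.0325 0.0325 [ 0.43  0.54 -0.96]
0.032 0.0324 [-3.07 -1.43 10.79]
0.6396342571242505 [-3.1937187  -1.02248235 13.22093202] 12.4667
```

View pics/placed.png

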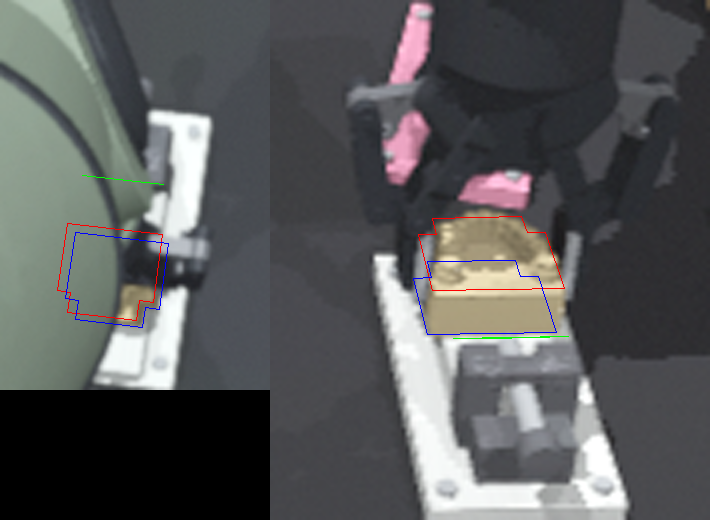

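The cast sits on the bed, its heel at crop row 333 and level, and it is centred. Height matches (TCP 32.4 mm). Now the guarded slide.

Run:
```python
from ov import *
j=np.load("fit.npz")["j"];R=down(j[2]);s=world(j,[[-.022,0,0]])[0];ex=Rz(j[2])[:,0]
f0=np.load("st.npz")["f0"];Z=.0325
robot.move_l(s+[0,0,Z],R,.01);robot.sleep(.2)
print((robot.read_ft_force()-f0).round(1))
d=0
while d<.036:
    d+=.002 if d<.024 else .0005
    robot.move_l(s+ex*d+[0,0,Z],R,.015)
    df=robot.read_ft_force()-f0; fx=-df@ex
    print(round(d*1e3,1),((robot.read_tcp_pos()-s)@ex*1e3).round(1),round(fx,1),df[2].round(1))
    if fx>16: break
robot.sleep(.5)
df=robot.read_ft_force()-f0;print(d,-df@ex,df,robot.read_finger_force(),robot.read_gripper_width(),robot.read_t())
```

```text
[-1.8 -0.1  5.8]
2.0 1.0 7.6 13.6
4.0 3.1 7.6 12.6
6.0 5.1 8.0 12.7
8.0 7.1 7.9 12.7
10.0 9.1 6.5 12.6
12.0 11.1 8.5 12.9
14.0 13.1 7.7 13.0
16.0 15.1 7.0 12.0
18.0 16.5 11.9 17.5
20.0 18.1 14.9 19.2
22.0 19.8 16.6 21.8
0.022000000000000006 15.991336756182438 [-15.9914484    0.75672358  21.141428  ] 66.025310754776 0.6437132370428541 16.6333
```

Spring is engaged (plunger about 4–5 mm in), but the downward press is adding friction. I'll ease it and push on until the advance stalls.

Run:
```python
from ov import *
j=np.load("fit.npz")["j"];R=down(j[2]);s=world(j,[[-.022,0,0]])[0];ex=Rz(j[2])[:,0]
f0=np.load("st.npz")["f0"];Z=.0325;d=.022;last=None
while d<.046:
    d+=.001
    df=robot.read_ft_force()-f0
    if df[2]>8 and Z<.036: Z+=.0005
    robot.move_l(s+ex*d+[0,0,Z],R,.012)
    df=robot.read_ft_force()-f0; fx=-df@ex; p=robot.read_tcp_pos(); a=(p-s)@ex*1e3
    print(round(d*1e3,1),round(Z*1e3,1),a.round(2),(p[2]*1e3).round(2),round(fx,1),df[2].round(1))
    if a>27 and (last is not None and a-last<.3) or fx>30: break
    last=a
robot.sleep(.5)
df=robot.read_ft_force()-f0;print(d,-df@ex,df,robot.read_finger_force(),robot.read_gripper_width(),robot.read_t())
np.savez("st.npz",z=Z,f0=f0,d=d)
ov("pics/push.png",j,.004,.03)
```

```text
23.0 33.0 22.0 32.63 6.0 2.9
24.0 33.0 22.91 32.62 6.9 4.2
25.0 33.0 23.74 32.63 8.4 4.2
26.0 33.0 24.63 32.62 8.8 4.5
27.0 33.0 25.48 32.62 9.9 7.3
28.0 33.0 26.33 32.62 11.4 7.2
29.0 33.0 27.21 32.61 12.1 9.2
30.0 33.5 28.57 32.86 7.1 0.8
31.0 33.5 29.53 32.86 8.0 0.9
32.0 33.5 30.34 32.82 9.1 1.1
33.0 33.5 30.41 32.71 15.1 4.9
0.03300000000000001 14.352532844978642 [-14.23208894   1.94803179   5.44421086] 65.62679529190063 0.6388029043948206 19.8833
```

View pics/push.png

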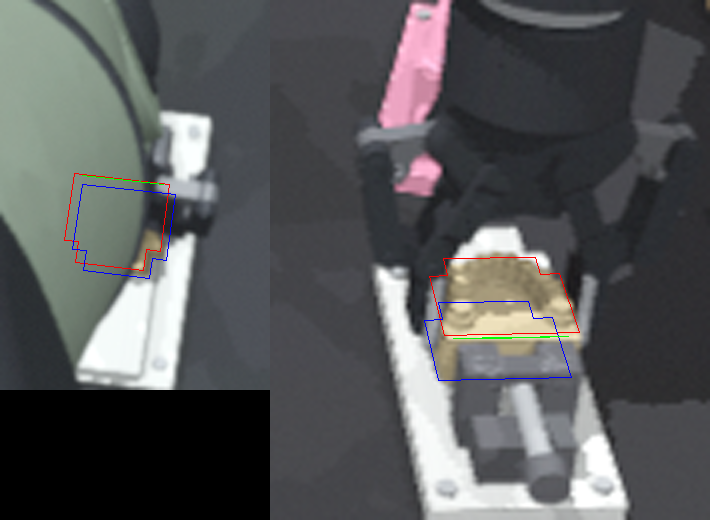

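The advance stalled at 30.4 mm (30 expected). The picture shows the heel against the shoulders at crop row about 338 and the rod pushed out the back. I'll press slightly firmer, then hand in.

Run:
```python
from h import *
j=np.load("fit.npz")["j"];R=down(j[2]);s=world(j,[[-.022,0,0]])[0];ex=Rz(j[2])[:,0]
st=np.load("st.npz");f0=st["f0"]
for d in(.034,.0345):
    robot.move_l(s+ex*d+[0,0,.0335],R,.01);robot.sleep(.5)
    df=robot.read_ft_force()-f0;q=robot.read_tcp_pos()-s;print(d,q@ex,q[2],-df@ex,df[2],robot.read_ft_torque(),robot.read_finger_force(),robot.read_t())
T=robot.read_tcp_rot();print("yaw err",np.arctan2(T[1,0],T[0,0])-j[2])
print(robot.hand_in())
```

```text
0.034 0.030424219538602505 0.032659024116671084 20.538264530498203 11.901960528224972 [ 0.54150534  4.27854546 -0.2508203 ] 66.28471612930298 20.7333
0.0345 0.030418306451319408 0.03264417580066621 25.261722355935387 13.57902628523441 [ 0.58117187  4.89408967 -0.27301172] 66.68172597885132 21.4833
yaw err 0.0007804810477414631
the job is handed in; nothing more can be done
None
```

I set the full-horseshoe cast on the jig bed and slid it home until it stalled against the shoulders, at 30.4 mm of travel (30 expected). I handed the job in at about 21.5 s, still gripping the cast and pressing it with about 25 N; `hand_in` returned no verdict.

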